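Seat a monitor's battery against its sprung ejector and hold it home

ROBOT

A 6-joint arm with a two-finger parallel gripper is mounted at the origin on the work surface. World frame = base frame: x ahead of the robot, y to its left, z up, the work surface at z = 0. Lengths are in mm, angles in rad, forces in N, time in s.
With the tool pointing down it reaches from about 275 to 850 mm from the base axis. Payload 19 kg.
Tool frame: the origin (TCP) lies on the mounting face of the last link; the fingertips stand 173 mm ahead of it and the grasp point (between the pads) lies 155 mm ahead of it; z points along the fingers, y is the line along which they close (so a half turn about z gives the same grasp; the last joint's range is limited). The gripper opens to 85 mm and grips with 20 to 120 N. Pads are 22 mm wide; open, the fingers measure 114 mm over their backs; the gripper's body (76 mm by 85 mm) begins 54 mm behind the grasp point. The pads swing forward as they close: fully open they stand 13 mm farther back than shut.
Start: joints at [-1.235, 0.15, 1.437, -0, 1.554, -0.134], TCP at [260.284, -512.703, 404.667] pointing down, gripper open.
Joint ranges: [-2.8, 2.8], [-0.68, 2.1], [0.12, 2.68], [-1.39, 4.53], [0.16, 2.79], [-2.81, 2.81]. Speed limits (rad/s): [1.89, 1.89, 2.22, 3.01, 3.01, 3.01].

INTERFACE

Orientations are given as a unit quaternion [x, y, z, w].
In Python, from rig import r gives the robot as it stands.
- The arm moves only by the tool drive_tool, never from a script. Its argument "plan" is a list of rows, each an object with "twist": the turn, a rotation vector about the tool's x, y, z in degrees, a list of three; "travel": the shift along the tool's x, y, z in cm, a list of three; "gripper": the finger opening in cm, from 0 to 8.54. In form: [{"twist": [wx, wy, wz], "travel": [x, y, z], "gripper": gripper}, ...]. A call has 1 to 8 rows; each row is the pose to reach, as a shift and turn from the pose commanded when the call began, along the tool's axes at that moment; what a row does not reach only later rows make up. A row lasts 1/10 s, in which the tool goes at most 50 mm and 8.59 degrees, less where a joint would pass 70% of its speed; a pose out of reach is approached as far as the arm can. A call with a gripper value outside its range is refused whole. The fingers move at their own pace and stop on an object; "newtons" is the grip in N (left out, the last holds). Time passes only in rows, so rows that repeat a pose let the fingers close. It gives the time, the measured TCP pose, the force, the opening and the grip force at its end, in the units of the state.
- r.get_state(): the state, without advancing time (a new reading comes with each control period).
- r.grab_frame(name): name is "side" or "top" or "wrist"; returns a dict with "color" (480x640x3 uint8, red, green, blue), "mtx" (3x3 intrinsics, pixels), "world_from_camera" (4x4, takes a point from camera to world coordinates). Camera axes: x right, y up, looking along -z (the intrinsics and any distortion apply to the point x, -y, -z); pixel columns grow to the right and rows downward; lengths in mm; the calibration is good to about 2 mm. A picture is of the moment at which its call begins. There is no depth.
- r.hand_in(): hands the job in; it is judged then, once.
The state is a dict: "time_s": time; "q": joint angles; "dq": joint speeds; "joint_torque": joint torques, N m; "ee_pos": TCP position; "ee_rot": TCP orientation; "contact_force": force on the tool from outside, world axes, zero at the start; "moment": the same for the moment, N m; "width": finger opening in mm; "grip_force": force on a finger pad.
Only numpy, scipy, OpenCV 4.12 (cv2) and the standard library are available. Lean on these libraries where they do the work, as an engineer would, in place of code of your own. Each camera call takes 0.05 s, during which the arm holds its last target. There are 200 camera calls.

TASK

The bay door of the patient monitor is off for repair, so its battery has to be held in by hand while the contacts are checked. Take the long battery pack out of the charger, lower it contacts-first into the monitor's battery bay, then push it down against the sprung ejector until it is fully home on its hard stop, firmly but without forcing it. Finish while still holding it pressed there; do not let go, and leave the short pack, the bay door, the screwdriver and the screw dish where they are.

Things in the scene. Friction and masses are not known exactly. Their poses are not given: they have to be found in the camera images.
- long_pack: the battery pack to fit: dark grey upright block, 25 (own x) x 60 (own y) x 112 mm tall, about 0.27 kg, paper label round its middle, brass contacts at its foot. Origin: centre of its underside; z points up to its top. It fits the wells and the bay either way round. It stands 46 mm deep in one of the two charger wells (either one), its top 132 mm above the bench.
- short_pack: the other pack, the same but 84 mm tall, standing in the other charger well (top 104 mm above the bench); stays there. Origin: centre of its underside.
- charger: fixed cream desk charger, 92 (own x) x 190 (own y) x 66 mm high, two wells side by side at own y = -43 and +43 mm, each 28 x 63 mm and 46 mm deep (floor 20 mm above the bench). Origin: centre of its underside.
- monitor: fixed blue patient monitor lying on its screen with its flat rear panel up, 130 mm above the bench: panel 210 (own x) x 250 mm (own y), cream bezel 14 mm wider all round below 34 mm height, cream carrying handle along its +x side reaching 53 mm beyond, below 100 mm height. Nothing fixed on the panel stands more than 3 mm proud. Origin: centre of its underside.
- bay_mouth (a point): centre of the battery bay's mouth, level with the rear panel, 130 mm above the bench. The bay is a straight upright shaft 29 mm (monitor's x) x 64 mm (monitor's y) with a 3 mm bevelled edge; axes as the monitor's. Its hard stop lies 104 mm below the mouth, the unloaded ejector 88 mm below.
- bay_stop: the hard stop: two stiff rubber-faced ledges at the bay's narrow ends (1 mm of give per 12 N). Origin: bay centre at the ledges' top, 104 mm below the mouth; axes as the monitor's. Fully home, the long pack's foot lies on it and its top is 8 mm proud of the panel (24 mm when resting free on the ejector). Fingers gripping its sides would meet the panel first: the last push goes on its top end.
- ejector (a joint): travel of the sprung white plunger (16 mm across) in the middle of the bay floor, in m: 0 = up at rest (pack not pressed), 0.016 = the pack has met the hard stop. Its spring pushes up with 5 N at rest, growing evenly to 14 N at the stop (it carries the pack's own weight without sinking); it drives the pack back up as soon as the push is taken away.
- bay_door: bystander: removed blue bay door, loose, lying flat on the monitor's rear panel on the half away from the bay, 44 x 96 mm, 12 mm high, its centre at least 90 mm from the bay's. Origin: centre of its underside.
- screwdriver: bystander: black-handled screwdriver, 200 mm long, lying on the bench near the robot. Origin: about its middle, on the bench.
- screw_dish: bystander: round steel dish of small screws, 68 mm across, 30 mm high, on the bench near the robot. Origin: centre of its underside.
Not all that is in view belongs to the job. Leave any orange, pink or purple look-alike of the long_pack alone.

How it is judged:
By the outcome, as a careful person would: the job done as asked, in the order asked, and still so for the second after the job is handed in, while the arm keeps its last pose, push and grip.
It also fails if it takes over 61 s, if anything falls off the work surface, if the arm or the gripper's body presses on something with over 40 N, if the wrist force passes 120 N, or if a joint passes its speed limit or range.

## Working session

There is one attempt and no reset: what is moved stays moved. The work goes in short steps, Python scripts to look and compute and a tool call to move; the robot and the scene stay as the last step left them, time stands still between calls to the robot, and variables do not carry over. Pictures are saved under pics/ and viewed, at most 10 in all, crops included, and the job is handed in when it is done.

Besides the shell and the picture viewer there is one more tool, called by a JSON object that holds its "name" and its "arguments", one argument or row to a line. drive_tool: Moves the arm, as the interface text tells. Its arguments: {"type":"object","properties":{"plan":{"type":"array"},"newtons":{"type":"number"}},"required":["plan"]}

```bash
mkdir -p pics; python3 - <<'E'
from rig import r
import cv2,numpy as np
s=r.get_state();print(s)
for n in("top","side"):
    f=r.grab_frame(n);cv2.imwrite(f"pics/{n}0.png",f["color"][:,:,::-1]);print(n,f["mtx"].round(1).tolist(),f["world_from_camera"].round(3).tolist(),[k for k in f])
E
```

```text
{'time_s': 0.0, 'q': array([-1.23500774e+00,  1.50964175e-01,  1.43803564e+00, -1.34365222e-05,
        1.55385147e+00, -1.33988830e-01]), 'dq': array([ 0.00098372,  0.00131474, -0.00093054, -0.00175842,  0.00107345,
        0.00053329]), 'joint_torque': array([-3.21268068e-03, -7.13066983e+01, -5.70882154e+01, -3.32902264e-04,
        8.81959742e-03,  3.74280387e-05]), 'ee_pos': array([ 260.26455655, -512.66735985,  404.08548069]), 'ee_rot': array([ 9.72540028e-01,  2.32734822e-01, -7.00732375e-05, -6.25438218e-04]), 'contact_force': array([ 0.56506879, -0.30830853,  0.76162126]), 'moment': array([-0.02164985, -0.01154103,  0.00249341]), 'grip_force': 0.0, 'width': 85.52996859567544}
top [[494.7, 0.0, 312.9], [0.0, 494.7, 245.0], [0.0, 0.0, 1.0]] [[0.026, 0.992, -0.127, 435.404], [-1.0, 0.025, -0.011, -60.216], [-0.008, 0.127, 0.992, 963.713], [0.0, 0.0, 0.0, 1.0]] ['color', 'mtx', 'world_from_camera']
side [[468.8, 0.0, 318.4], [0.0, 468.8, 240.9], [0.0, 0.0, 1.0]] [[-0.975, 0.099, -0.197, 371.764], [-0.219, -0.505, 0.835, 691.627], [-0.017, 0.857, 0.514, 542.47], [0.0, 0.0, 0.0, 1.0]] ['color', 'mtx', 'world_from_camera']
```

View pics/top0.png

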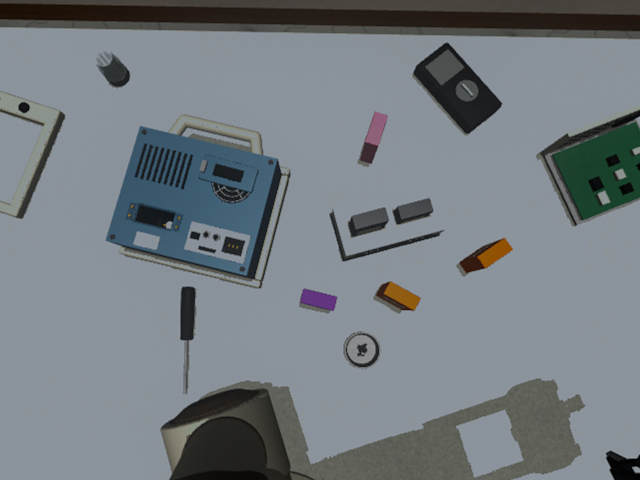

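View pics/side0.png

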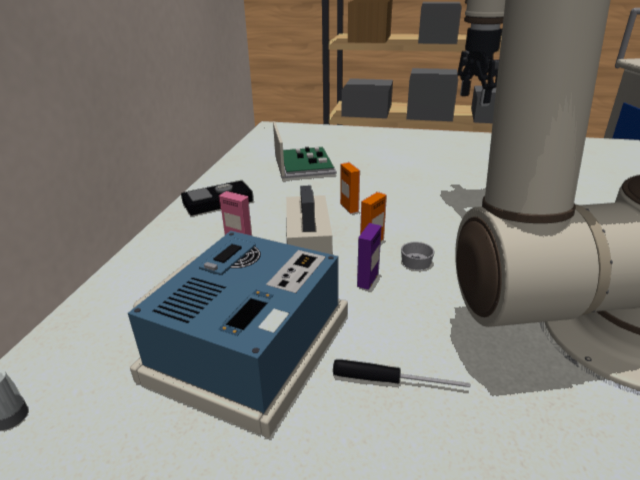

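Top: the dark grey pack tops are at about (368,219) and (413,208). Bay candidates are the black slot at (155,215), the door piece at (228,172) and the connector panel at (220,242). The slot's size and its distance from the door fit the bay. I'll confirm with one enlarged composite.

```bash
cat > h.py <<'E'
import numpy as np,cv2
from scipy.spatial.transform import Rotation as R
def proj(f,P):
    T=np.linalg.inv(f["world_from_camera"]);p=(T[:3,:3]@np.atleast_2d(P).T).T+T[:3,3]
    p=p*[1,-1,-1];u=(f["mtx"]@p.T).T;return u[:,:2]/u[:,2:]
def ray(f,uv,z):
    uv=np.atleast_2d(uv).astype(float);d=(np.linalg.inv(f["mtx"])@np.c_[uv,np.ones(len(uv))].T).T*[1,-1,-1]
    W=f["world_from_camera"];d=(W[:3,:3]@d.T).T;o=W[:3,3];return o+d*((z-o[2])/d[:,2:])
E
python3 - <<'E'
import cv2,numpy as np
t=cv2.imread("pics/top0.png");s=cv2.imread("pics/side0.png")
a=cv2.resize(t[180:270,320:450],(400,277),interpolation=2);b=cv2.resize(t[120:290,100:300],(400,340)[:2],interpolation=2)
c=cv2.resize(s[170:270,270:350],(320,400),interpolation=2)
o=np.zeros((600,800,3),np.uint8);o[:277,:400]=a;o[:340,400:]=b;
o[285:600,:400][:300,:320]=cv2.resize(s[175:260,280:350],(320,300),interpolation=2)
o[345:600,400:]=cv2.resize(s[285:350,210:312],(400,255),interpolation=2)
cv2.imwrite("pics/crop1.png",o)
E
```

```text
(no output)
```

View pics/crop1.png

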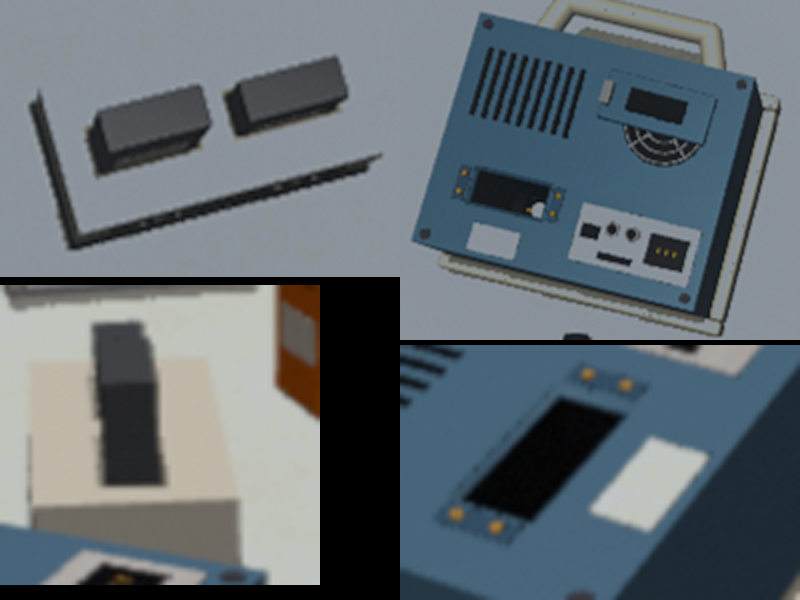

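The enlarged crop shows the bay at top-image (155,215): a black shaft with the white plunger visible at about (169,225) and gold contacts beside it. The door lies at (228,172). The left pack (368,219) has a larger top and a taller visible side. The alternatives are the right pack at (413,208) and the coloured look-alikes, which are orange, pink and purple. I'll check the two grey ones by size.

```bash
python3 - <<'E'
from rig import r
from h import *
f=r.grab_frame("top");g=f["color"].astype(int)
hsv=cv2.cvtColor(f["color"],cv2.COLOR_RGB2HSV)
print(f["color"][205:240:3,368,:].tolist())
v=g.max(2)
m=((v>50)&(v<100)&(hsv[:,:,1]<60)).astype(np.uint8);m[:,:340]=0;m[:180]=0;m[250:]=0;m[:,440:]=0
m=cv2.morphologyEx(m,cv2.MORPH_OPEN,np.ones((4,4)))
def rep(m,zs,amin=150):
  for c in cv2.findContours(m,cv2.RETR_EXTERNAL,cv2.CHAIN_APPROX_NONE)[0]:
    if cv2.contourArea(c)<amin: continue
    print("area",cv2.contourArea(c),"px",cv2.minAreaRect(c)[0])
    for z in zs:
        P=ray(f,c[:,0],z)[:,:2].astype(np.float32);q=cv2.minAreaRect(P);b=cv2.boxPoints(q)
        e=[b[1]-b[0],b[2]-b[1]];l=max(e,key=np.linalg.norm)
        print(z,np.round(q[0],1),np.round(q[1],1),"long dir deg",np.degrees(np.arctan2(l[1],l[0]))%180)
rep(m,(132,104))
d=(v<45).astype(np.uint8);d2=np.zeros_like(d);d2[195:235,130:185]=d[195:235,130:185];print("bay");rep(d2,(130,),100)
b=((hsv[:,:,0]>95)&(hsv[:,:,0]<115)&(hsv[:,:,1]>90)&(v>80)).astype(np.uint8);b[300:]=0;b[:,300:]=0;b[:, :90]=0
b=cv2.morphologyEx(b,cv2.MORPH_OPEN,np.ones((5,5)));print("panel");rep(b,(130,),3000)
print(f["color"][215,140:172:4].tolist())
E
```

```text
[[139, 147, 155], [138, 146, 155], [110, 116, 123], [74, 78, 79], [76, 79, 82], [77, 79, 81], [79, 81, 83], [41, 43, 45], [46, 47, 46], [61, 60, 55], [138, 146, 155], [139, 147, 155]]
area 434.5 px (370.7647705078125, 219.058837890625)
132 [ 588.9 -148.7] [24.3 59.1] long dir deg 105.58751
104 [ 594.1 -151.6] [25.1 61.1] long dir deg 105.58764
area 405.5 px (415.8838806152344, 209.56436157226562)
132 [ 607.3 -225.5] [23.3 57.2] long dir deg 106.48106
104 [ 613.1 -231.1] [24.1 59.1] long dir deg 106.48106
bay
area 480.5 px (154.70590209960938, 216.67649841308594)
130 [584.4 221.5] [62.4 27.6] long dir deg 77.36846
panel
area 14186.5 px (191.37655639648438, 199.58322143554688)
130 [616.3 159. ] [249.1 209.1] long dir deg 77.570755
[[21, 25, 29], [22, 26, 30], [19, 24, 28], [20, 24, 28], [19, 24, 27], [18, 23, 27], [17, 23, 26], [18, 24, 27]]
```

By size, the left pack fits a 132 mm top and the well spacing is 85.9 mm, against 86 specified. So the left pack at (370,219) is the long one, centre about (589,-149), long axis 106°. Next I go above it.

```bash
cat >> h.py <<'E'
def go(s,x,y,z,yaw):  # tool y axis world yaw in deg, tool down
    A=R.from_quat(s["ee_rot"]);yv=np.array([np.cos(np.radians(yaw)),np.sin(np.radians(yaw)),0]);zv=np.array([0,0,-1.])
    B=R.from_matrix(np.c_[np.cross(yv,zv),yv,zv])
    print("twist",np.degrees((A.inv()*B).as_rotvec()).round(2),"travel cm",(A.inv().apply(np.array([x,y,z])-s["ee_pos"])/10).round(3))
E
python3 - <<'E'
from rig import r
from h import *
go(r.get_state(),589,-149,410,16)
E
```

```text
twist [-4.000e-02 -4.000e-02 -7.908e+01] travel cm [ 45.775 -17.549  -0.557]
```

{"name": "drive_tool", "arguments": {
  "plan": [
    {"twist": [0, 0, -8], "travel": [4.6, -1.8, 0], "gripper": 8.54},
    {"twist": [0, 0, -16], "travel": [9.2, -3.5, 0], "gripper": 8.54},
    {"twist": [0, 0, -24], "travel": [13.7, -5.3, 0], "gripper": 8.54},
    {"twist": [0, 0, -32], "travel": [18.3, -7.0, 0], "gripper": 8.54},
    {"twist": [0, 0, -40], "travel": [22.9, -8.8, 0], "gripper": 8.54},
    {"twist": [0, 0, -48], "travel": [27.5, -10.5, 0], "gripper": 8.54},
    {"twist": [0, 0, -56], "travel": [32, -12.3, 0], "gripper": 8.54},
    {"twist": [0, 0, -64], "travel": [36.6, -14, 0], "gripper": 8.54}
  ]
}}

```text
time_s: 0.95
ee_pos: [524.2, -220.3, 404.7]
ee_rot: [0.699, 0.715, -0.0, -0.0]
contact_force: [-0.2, -1.4, -0.5]
width: 85.3
grip_force: 0.0
```

```bash
python3 - <<'E'
from rig import r
from h import *
go(r.get_state(),589,-149,410,16)
E
```

```text
twist [-1.000e-02 -0.000e+00 -1.475e+01] travel cm [ 6.991  6.635 -0.534]
```

{"name": "drive_tool", "arguments": {
  "plan": [
    {"twist": [0, 0, -7], "travel": [3.5, 3.3, -0.3], "gripper": 8.54},
    {"twist": [0, 0, -14.8], "travel": [7, 6.6, -0.5], "gripper": 8.54},
    {"twist": [0, 0, -14.8], "travel": [7, 6.6, -0.5], "gripper": 8.54},
    {"twist": [0, 0, -14.8], "travel": [7, 6.6, -0.5], "gripper": 8.54},
    {"twist": [0, 0, -14.8], "travel": [7, 6.6, -0.5], "gripper": 8.54}
  ]
}}

```text
time_s: 1.45
ee_pos: [587.7, -151.7, 409.4]
ee_rot: [0.604, 0.797, -0.0, -0.0]
contact_force: [-0.6, -0.1, -0.5]
width: 85.5
grip_force: 0.0
```

```bash
python3 - <<'E'
from rig import r
from h import *
f=r.grab_frame("wrist");s=r.get_state();print(s["ee_pos"],f["world_from_camera"].round(2).tolist(),f["mtx"].round(1).tolist())
im=f["color"][:,:,::-1].copy()
for z,c in((132,(0,0,255)),(66,(0,255,0))):
    a=np.radians(106);u=np.array([np.cos(a),np.sin(a)]);v=np.array([u[1],-u[0]])
    P=[np.r_[np.array([589,-149])+i*30*u+j*12.5*v,z] for i,j in((1,1),(1,-1),(-1,-1),(-1,1))]
    cv2.polylines(im,[proj(f,P).round().astype(np.int32)],True,c,1)
cv2.imwrite("pics/w1.png",im);np.save("w1.npy",f["color"])
E
```

```text
[ 587.572601   -151.99624494  409.63344494] [[0.96, -0.26, -0.08, 566.65], [0.27, 0.92, 0.28, -80.76], [-0.0, -0.29, 0.96, 378.52], [0.0, 0.0, 0.0, 1.0]] [[338.8, 0.0, 319.1], [0.0, 338.8, 238.4], [0.0, 0.0, 1.0]]
```

View pics/w1.png

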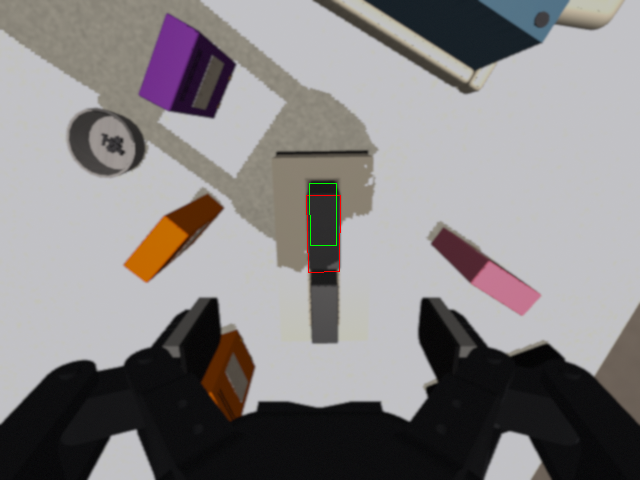

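The wrist view shows the predicted outline landing on the long pack's top (columns 307–339, rows 195–272), with the lower, smaller short pack at (324,310). Aim confirmed, so I descend and grip.

```bash
python3 - <<'E'
from rig import r
from h import *
go(r.get_state(),589,-149,277,16)
E
```

```text
twist [-0.02 -0.   -0.39] travel cm [ 0.25   0.222 13.263]
```

{"name": "drive_tool", "arguments": {
  "plan": [
    {"twist": [0, 0, -0.4], "travel": [0.2, 0.2, 2.5], "gripper": 8.54},
    {"twist": [0, 0, -0.4], "travel": [0.2, 0.2, 5], "gripper": 8.54},
    {"twist": [0, 0, -0.4], "travel": [0.2, 0.2, 7], "gripper": 8.54},
    {"twist": [0, 0, -0.4], "travel": [0.2, 0.2, 9], "gripper": 8.54},
    {"twist": [0, 0, -0.4], "travel": [0.2, 0.2, 9], "gripper": 8.54},
    {"twist": [0, 0, -0.4], "travel": [0.2, 0.2, 9], "gripper": 8.54}
  ]
}}

```text
time_s: 2.1
ee_pos: [589.2, -149.4, 320.4]
ee_rot: [0.602, 0.799, 0.0, 0.0]
contact_force: [0.2, -0.2, 0.7]
width: 85.6
grip_force: 0.0
```

```bash
python3 - <<'E'
from rig import r
from h import *
s=r.get_state();print(s["ee_pos"],s["contact_force"]);go(s,589,-149,277,16)
E
```

```text
[ 589.17440584 -149.44749983  320.37150184] [ 0.19839162 -0.2485188   0.65762026]
twist [ 0.   -0.    0.03] travel cm [ 0.048 -0.005  4.337]
```

{"name": "drive_tool", "arguments": {
  "plan": [
    {"twist": [0, 0, 0], "travel": [0, 0, 2.2], "gripper": 8.54},
    {"twist": [0, 0, 0], "travel": [0, 0, 4.35], "gripper": 8.54},
    {"twist": [0, 0, 0], "travel": [0, 0, 4.35], "gripper": 8.54},
    {"twist": [0, 0, 0], "travel": [0, 0, 4.35], "gripper": 4},
    {"twist": [0, 0, 0], "travel": [0, 0, 4.35], "gripper": 2},
    {"twist": [0, 0, 0], "travel": [0, 0, 4.35], "gripper": 2},
    {"twist": [0, 0, 0], "travel": [0, 0, 4.35], "gripper": 2},
    {"twist": [0, 0, 0], "travel": [0, 0, 4.35], "gripper": 2}
  ],
  "newtons": 40
}}

```text
time_s: 2.9
ee_pos: [589.6, -148.7, 277.0]
ee_rot: [0.601, 0.799, 0.0, 0.001]
contact_force: [-0.0, -0.4, 5.4]
width: 24.5
grip_force: 39.9
```

{"name": "drive_tool", "arguments": {
  "plan": [
    {"twist": [0, 0, 0], "travel": [0, 0, 0], "gripper": 2},
    {"twist": [0, 0, 0], "travel": [0, 0, 0], "gripper": 2},
    {"twist": [0, 0, 0], "travel": [0, 0, 0], "gripper": 2},
    {"twist": [0, 0, 0], "travel": [0, 0, 0], "gripper": 2}
  ]
}}

```text
time_s: 3.3
ee_pos: [589.7, -148.7, 277.0]
ee_rot: [0.601, 0.799, 0.0, 0.001]
contact_force: [-1.1, 0.1, 6.1]
width: 24.0
grip_force: 39.9
```

{"name": "drive_tool", "arguments": {
  "plan": [
    {"twist": [0, 0, 0], "travel": [0, 0, -1], "gripper": 2},
    {"twist": [0, 0, 0], "travel": [0, 0, -2.5], "gripper": 2},
    {"twist": [0, 0, 0], "travel": [0, 0, -4.5], "gripper": 2},
    {"twist": [0, 0, 0], "travel": [0, 0, -7], "gripper": 2},
    {"twist": [0, 0, 0], "travel": [0, 0, -10], "gripper": 2},
    {"twist": [0, 0, 0], "travel": [0, 0, -13], "gripper": 2},
    {"twist": [0, 0, 0], "travel": [0, 0, -16], "gripper": 2},
    {"twist": [0, 0, 0], "travel": [0, 0, -16.5], "gripper": 2}
  ]
}}

```text
time_s: 4.1
ee_pos: [589.2, -148.5, 446.2]
ee_rot: [0.601, 0.799, 0.001, 0.003]
contact_force: [0.3, 0.3, -2.4]
width: 24.1
grip_force: 39.9
```

```bash
python3 - <<'E'
from rig import r
from h import *
s=r.get_state();print(s["ee_pos"],s["contact_force"],s["width"]);go(s,584.4,221.5,442,-12.5)
f=r.grab_frame("side");cv2.imwrite("pics/s2.png",f["color"][:,:,::-1])
E
```

```text
[ 589.23401895 -148.52323692  446.22226191] [ 0.30609244  0.32918475 -2.42833043] 24.131573355723805
twist [ 0.32  0.13 28.62] travel cm [35.683  9.807  0.342]
```

View pics/s2.png

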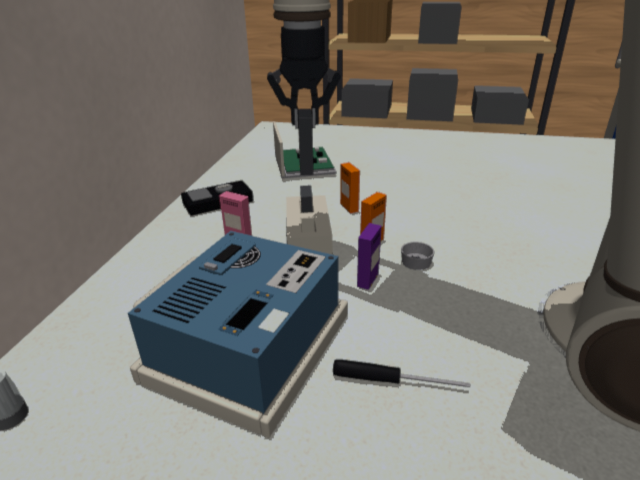

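The pack hangs upright in the gripper, around (306,140), and the short pack stays in the charger at (306,198). Moving to the bay.

{"name": "drive_tool", "arguments": {
  "plan": [
    {"twist": [0, 0, 3], "travel": [2, 0.5, 0], "gripper": 2},
    {"twist": [0, 0, 7], "travel": [6, 1.6, 0], "gripper": 2},
    {"twist": [0, 0, 11], "travel": [10.5, 2.9, 0], "gripper": 2},
    {"twist": [0, 0, 15], "travel": [15, 4.1, 0], "gripper": 2},
    {"twist": [0, 0, 19], "travel": [20, 5.5, 0], "gripper": 2},
    {"twist": [0, 0, 23], "travel": [25, 6.9, 0], "gripper": 2},
    {"twist": [0, 0, 26], "travel": [29.5, 8.1, 0], "gripper": 2},
    {"twist": [0, 0, 28.6], "travel": [33, 9.1, 0], "gripper": 2}
  ]
}}

```text
time_s: 4.95
ee_pos: [584.6, 196.5, 440.2]
ee_rot: [0.78, 0.626, -0.001, -0.001]
contact_force: [0.8, -0.3, -3.0]
width: 24.4
grip_force: 39.9
```

{"name": "drive_tool", "arguments": {
  "plan": [
    {"twist": [0, 0, 0], "travel": [1.5, 0, 0], "gripper": 2},
    {"twist": [0, 0, 0], "travel": [1.5, 0, 0], "gripper": 2},
    {"twist": [0, 0, 0], "travel": [1.5, 0, 0], "gripper": 2}
  ]
}}

```text
time_s: 5.25
ee_pos: [588.7, 207.8, 440.4]
ee_rot: [0.78, 0.626, -0.001, -0.0]
contact_force: [0.3, -0.2, -2.7]
width: 24.3
grip_force: 39.9
```

```bash
python3 - <<'E'
from rig import r
from h import *
s=r.get_state();print(s["ee_pos"],s["contact_force"],s["width"]);go(s,584.4,221.5,405,-12.5)
f=r.grab_frame("wrist");im=f["color"][:,:,::-1].copy()
a=np.radians(77.5);u=np.array([np.cos(a),np.sin(a)]);v=np.array([u[1],-u[0]])
P=[np.r_[np.array([584.4,221.5])+i*32*u+j*14.5*v,130] for i,j in((1,1),(1,-1),(-1,-1),(-1,1))]
cv2.polylines(im,[proj(f,P).round().astype(np.int32)],True,(0,0,255),1)
t=r.grab_frame("top")["color"][:,:,::-1]
cv2.imwrite("pics/w2.png",np.hstack([cv2.resize(im,(560,420)),np.zeros((420,4,3),np.uint8),cv2.resize(t[120:300,90:190+0],(233,420))]))
E
```

```text
[588.6959379  207.79593743 440.41438437] [ 0.31381684 -0.18518595 -2.74240847] 24.290887643480087
twist [-0.06  0.05  0.05] travel cm [ 1.248 -0.711  3.541]
```

View pics/w2.png

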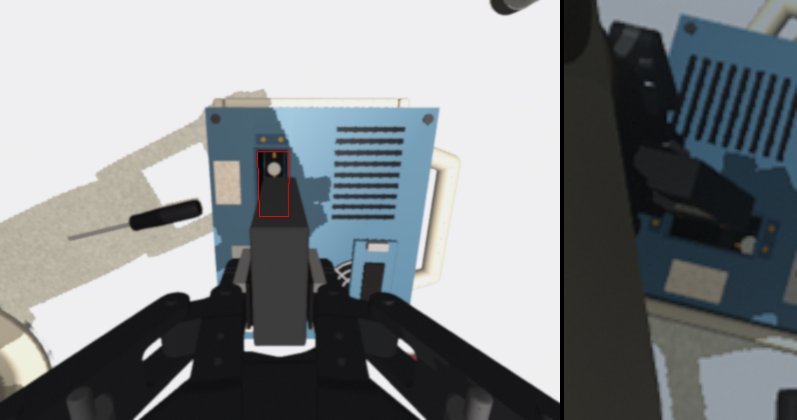

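The wrist view (scaled 560 wide) shows the bay with its white plunger at (273,170), bay edges at about x=256–287 against 259–289 predicted. The door is clear at (372,270). I'll go just above the mouth and compare the foot with the bay in the same view.

{"name": "drive_tool", "arguments": {
  "plan": [
    {"twist": [0, 0, 0], "travel": [0.6, -0.4, 1], "gripper": 2},
    {"twist": [0, 0, 0], "travel": [1.2, -0.7, 2], "gripper": 2},
    {"twist": [0, 0, 0], "travel": [1.2, -0.7, 3], "gripper": 2},
    {"twist": [0, 0, 0], "travel": [1.2, -0.7, 3.8], "gripper": 2},
    {"twist": [0, 0, 0], "travel": [1.2, -0.7, 3.8], "gripper": 2},
    {"twist": [0, 0, 0], "travel": [1.2, -0.7, 3.8], "gripper": 2}
  ]
}}

```text
time_s: 5.95
ee_pos: [584.4, 221.4, 403.2]
ee_rot: [0.78, 0.626, -0.0, -0.0]
contact_force: [0.3, 0.0, -3.0]
width: 24.1
grip_force: 39.8
```

```bash
python3 - <<'E'
from rig import r
from h import *
s=r.get_state();print(s["ee_pos"],s["contact_force"],s["width"]);go(s,584.4,221.5,399,-12.5)
f=r.grab_frame("wrist");np.savez("w3.npz",**f);im=f["color"][:,:,::-1].copy()
g=r.grab_frame("side");np.savez("s3.npz",**g);sd=g["color"][:,:,::-1]
a=cv2.resize(im[150:290,240:400],(457,400),interpolation=2);p=proj(g,[584,221,130])[0].astype(int);print(p)
b=cv2.resize(sd[p[1]-50:p[1]+50,p[0]-42:p[0]+43],(340,400),interpolation=2)
cv2.imwrite("pics/c3.png",np.hstack([a,b]))
E
```

```text
[584.35952719 221.39399434 403.17818168] [ 0.28723546  0.04417118 -2.98765973] 24.11823939592509
twist [-0.01  0.    0.01] travel cm [0.011 0.002 0.418]
[248 309]
```

View pics/c3.png

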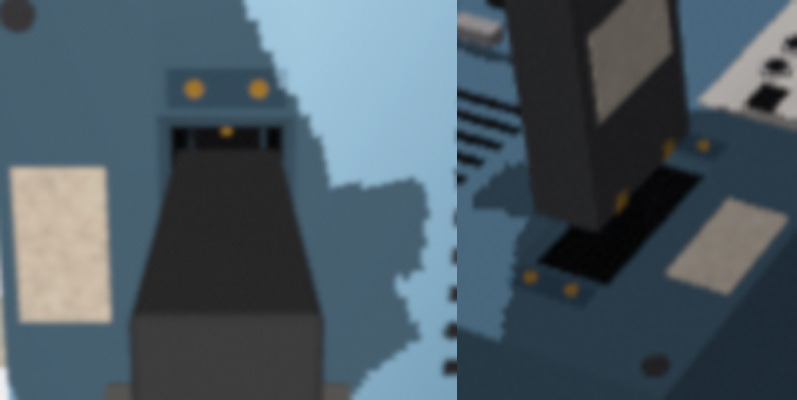

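Left crop: bay sides at x=171–283, pack foot at x=175–281, so it's centred laterally. Bay far edge is at row 126 and the foot's far edge at row 150, so I compute the lengthwise offset next.

```bash
python3 - <<'E'
from h import *
f=dict(np.load("w3.npz"));g=f["color"].max(2).astype(int)
print(g[185:212,[300,319,337]].T.tolist())
k=400/140
a=np.radians(77.5);u=np.array([np.cos(a),np.sin(a),0]);v=np.array([u[1],-u[0],0])
for rb in(193.3,194.1):
  B=ray(f,[[240+227/k,rb]],130)[0]
  for rf in (201.5,202.5):
    F=ray(f,[[240+228/k,rf]],146.2)[0];print(rb,rf,"bay centre-from-edge",(B-32*u)[:2],"foot centre",(F-30*u)[:2],"du",(B-F)@u-2,"dv",(B-F)@v)
E
```

```text
[[91, 91, 96, 103, 106, 100, 90, 85, 77, 59, 43, 38, 38, 38, 41, 41, 43, 43, 43, 46, 46, 48, 49, 51, 52, 52, 49], [90, 91, 96, 103, 107, 102, 93, 88, 78, 95, 125, 121, 83, 38, 21, 21, 22, 31, 36, 39, 39, 40, 38, 40, 40, 39, 39], [89, 90, 96, 103, 107, 103, 94, 87, 73, 52, 29, 22, 22, 23, 22, 22, 25, 30, 35, 41, 42, 44, 42, 41, 40, 40, 39]]
193.3 201.5 bay centre-from-edge [584.00915211 223.3853436 ] foot centre [584.03604141 222.44637388] du 0.9108924760560737 dv -0.22948215295325902
193.3 202.5 bay centre-from-edge [584.00915211 223.3853436 ] foot centre [583.88875114 221.77905197] du 1.594275645898859 dv -0.2301181484850533
194.1 201.5 bay centre-from-edge [583.88450404 222.82140919] foot centre [584.03604141 222.44637388] du 0.3333467848810141 dv -0.2291178253063884
194.1 202.5 bay centre-from-edge [583.88450404 222.82140919] foot centre [583.88875114 221.77905197] du 1.016729954723799 dv -0.22975382083818263
```

{"name": "drive_tool", "arguments": {
  "plan": [
    {"twist": [0, 0, 0], "travel": [0.08, -0.02, 0.5], "gripper": 2},
    {"twist": [0, 0, 0], "travel": [0.08, -0.02, 1], "gripper": 2},
    {"twist": [0, 0, 0], "travel": [0.08, -0.02, 1.5], "gripper": 2},
    {"twist": [0, 0, 0], "travel": [0.08, -0.02, 2], "gripper": 2},
    {"twist": [0, 0, 0], "travel": [0.08, -0.02, 2.5], "gripper": 2},
    {"twist": [0, 0, 0], "travel": [0.08, -0.02, 3], "gripper": 2},
    {"twist": [0, 0, 0], "travel": [0.08, -0.02, 3], "gripper": 2}
  ]
}}

```text
time_s: 6.75
ee_pos: [584.2, 222.3, 372.3]
ee_rot: [0.78, 0.626, -0.0, -0.0]
contact_force: [-0.4, 0.2, -2.6]
width: 24.4
grip_force: 39.8
```

Foot is at z≈115, about 15 mm inside the bay, with no contact force. Continuing down.

{"name": "drive_tool", "arguments": {
  "plan": [
    {"twist": [0, 0, 0], "travel": [0, 0, 1], "gripper": 2},
    {"twist": [0, 0, 0], "travel": [0, 0, 2], "gripper": 2},
    {"twist": [0, 0, 0], "travel": [0, 0, 3], "gripper": 2},
    {"twist": [0, 0, 0], "travel": [0, 0, 4], "gripper": 2},
    {"twist": [0, 0, 0], "travel": [0, 0, 5], "gripper": 2},
    {"twist": [0, 0, 0], "travel": [0, 0, 5.5], "gripper": 2},
    {"twist": [0, 0, 0], "travel": [0, 0, 5.5], "gripper": 2}
  ]
}}

```text
time_s: 7.45
ee_pos: [584.2, 222.3, 317.3]
ee_rot: [0.78, 0.626, -0.001, -0.0]
contact_force: [0.1, -0.0, -2.6]
width: 24.2
grip_force: 39.8
```

{"name": "drive_tool", "arguments": {
  "plan": [
    {"twist": [0, 0, 0], "travel": [0, 0, 0.3], "gripper": 2},
    {"twist": [0, 0, 0], "travel": [0, 0, 0.6], "gripper": 2},
    {"twist": [0, 0, 0], "travel": [0, 0, 0.9], "gripper": 2},
    {"twist": [0, 0, 0], "travel": [0, 0, 1.1], "gripper": 2},
    {"twist": [0, 0, 0], "travel": [0, 0, 1.1], "gripper": 2},
    {"twist": [0, 0, 0], "travel": [0, 0, 1.1], "gripper": 2}
  ]
}}

```text
time_s: 8.05
ee_pos: [584.3, 222.3, 307.3]
ee_rot: [0.78, 0.626, 0.0, -0.0]
contact_force: [-1.1, -0.1, -2.4]
width: 24.4
grip_force: 39.9
```

```bash
python3 - <<'E'
from rig import r
from h import *
s=r.get_state();print(s["ee_pos"],s["contact_force"],s["width"])
g=r.grab_frame("side");sd=g["color"][:,:,::-1]
cv2.imwrite("pics/c4.png",cv2.resize(sd[190:350,150:350],(750,600),interpolation=2))
E
```

```text
[584.32053623 222.34855504 307.28245994] [-1.07563986 -0.14732085 -2.37207747] 24.394853266931378
```

View pics/c4.png

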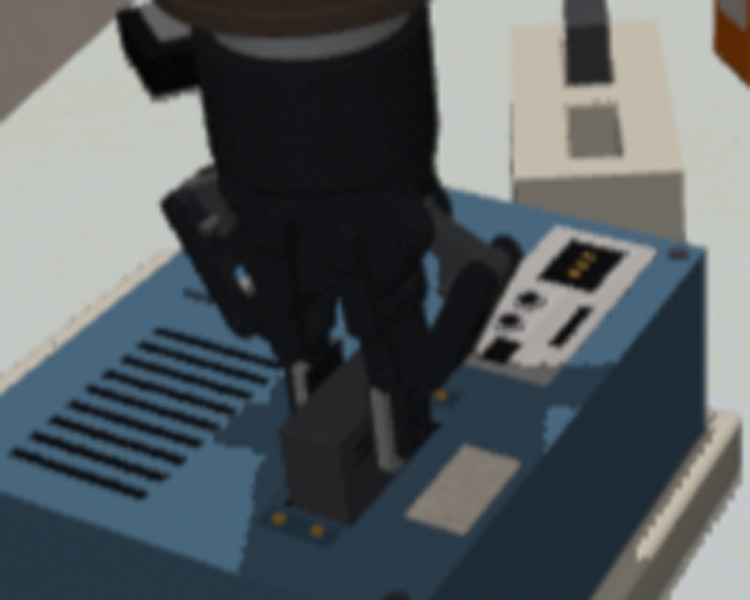

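The side crop shows the pack upright in the bay, with the fingertip at (390,465) a few mm above the panel. I lower 2 mm more, release so it rests on the ejector, and rise.

{"name": "drive_tool", "arguments": {
  "plan": [
    {"twist": [0, 0, 0], "travel": [0, 0, 0.2], "gripper": 2},
    {"twist": [0, 0, 0], "travel": [0, 0, 0.2], "gripper": 2},
    {"twist": [0, 0, 0], "travel": [0, 0, 0.2], "gripper": 3.5},
    {"twist": [0, 0, 0], "travel": [0, 0, 0.2], "gripper": 4.5},
    {"twist": [0, 0, 0], "travel": [0, 0, 0.2], "gripper": 4.5},
    {"twist": [0, 0, 0], "travel": [0, 0, 0.2], "gripper": 4.5},
    {"twist": [0, 0, 0], "travel": [0, 0, 0.2], "gripper": 4.5},
    {"twist": [0, 0, 0], "travel": [0, 0, -0.5], "gripper": 4.5}
  ]
}}

```text
time_s: 8.9
ee_pos: [584.2, 222.3, 311.6]
ee_rot: [0.78, 0.626, -0.001, -0.0]
contact_force: [0.1, 0.0, 0.4]
width: 44.9
grip_force: 0.0
```

{"name": "drive_tool", "arguments": {
  "plan": [
    {"twist": [0, 0, 0], "travel": [0, 0, -1.5], "gripper": 4.5},
    {"twist": [0, 0, 0], "travel": [0, 0, -3], "gripper": 4.5},
    {"twist": [0, 0, 0], "travel": [0, 0, -4.2], "gripper": 4.5},
    {"twist": [0, 0, 0], "travel": [0, 0, -4.2], "gripper": 4.5},
    {"twist": [0, 0, 0], "travel": [0, 0, -4.2], "gripper": 0},
    {"twist": [0, 0, 0], "travel": [0, 0, -4.2], "gripper": 0},
    {"twist": [0, 0, 0], "travel": [0, 0, -4.2], "gripper": 0},
    {"twist": [0, 0, 0], "travel": [0, 0, -4.2], "gripper": 0}
  ]
}}

```text
time_s: 9.7
ee_pos: [584.3, 222.3, 353.7]
ee_rot: [0.78, 0.626, -0.0, -0.0]
contact_force: [0.5, -0.5, 0.1]
width: 0.2
grip_force: 0.0
```

```bash
python3 - <<'E'
from rig import r
from h import *
s=r.get_state();print(s["ee_pos"],s["contact_force"],s["width"])
f=r.grab_frame("side");sd=f["color"][:,:,::-1]
w=r.grab_frame("wrist")["color"][:,:,::-1]
cv2.imwrite("pics/c5.png",np.hstack([cv2.resize(sd[210:350,180:320],(400,400),interpolation=2),cv2.resize(w[60:360,170:470],(400,400))]))
E
```

```text
[584.28066252 222.3207316  353.73705435] [ 0.50670312 -0.45448732  0.05196671] 0.22665401902176358
```

View pics/c5.png

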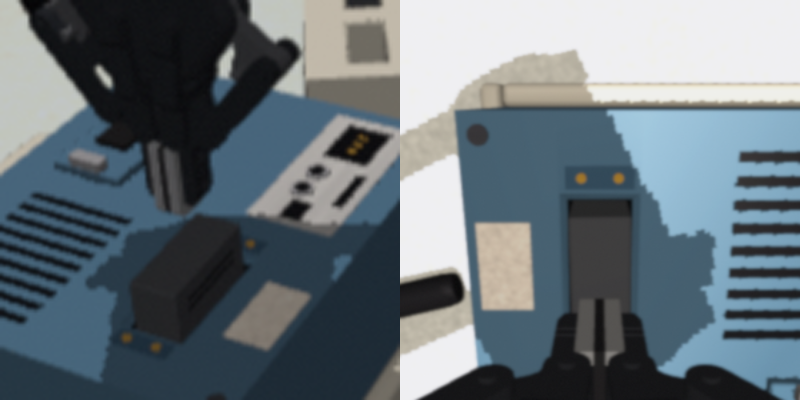

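The pack rests free on the ejector, about 24 mm proud, with the closed fingers above its middle (left crop, tips at (180,205)). Now I come down and push, watching the force.

{"name": "drive_tool", "arguments": {
  "plan": [
    {"twist": [0, 0, 0], "travel": [0, 0, 1], "gripper": 0},
    {"twist": [0, 0, 0], "travel": [0, 0, 2], "gripper": 0},
    {"twist": [0, 0, 0], "travel": [0, 0, 2.4], "gripper": 0},
    {"twist": [0, 0, 0], "travel": [0, 0, 2.6], "gripper": 0},
    {"twist": [0, 0, 0], "travel": [0, 0, 2.8], "gripper": 0},
    {"twist": [0, 0, 0], "travel": [0, 0, 3.0], "gripper": 0},
    {"twist": [0, 0, 0], "travel": [0, 0, 3.2], "gripper": 0},
    {"twist": [0, 0, 0], "travel": [0, 0, 3.2], "gripper": 0}
  ]
}}

```text
time_s: 10.6
ee_pos: [584.3, 222.3, 322.3]
ee_rot: [0.78, 0.626, 0.0, 0.0]
contact_force: [0.2, -0.7, 5.0]
width: -0.1
grip_force: 2.5
```

{"name": "drive_tool", "arguments": {
  "plan": [
    {"twist": [0, 0, 0], "travel": [0, 0, 0.2], "gripper": 0},
    {"twist": [0, 0, 0], "travel": [0, 0, 0.4], "gripper": 0},
    {"twist": [0, 0, 0], "travel": [0, 0, 0.6], "gripper": 0},
    {"twist": [0, 0, 0], "travel": [0, 0, 0.8], "gripper": 0},
    {"twist": [0, 0, 0], "travel": [0, 0, 1.0], "gripper": 0},
    {"twist": [0, 0, 0], "travel": [0, 0, 1.0], "gripper": 0},
    {"twist": [0, 0, 0], "travel": [0, 0, 1.0], "gripper": 0}
  ]
}}

```text
time_s: 11.3
ee_pos: [584.5, 222.4, 313.2]
ee_rot: [0.78, 0.626, 0.001, 0.0]
contact_force: [-0.6, -0.4, 9.9]
width: -0.1
grip_force: 5.0
```

{"name": "drive_tool", "arguments": {
  "plan": [
    {"twist": [0, 0, 0], "travel": [0, 0, 0.1], "gripper": 0},
    {"twist": [0, 0, 0], "travel": [0, 0, 0.2], "gripper": 0},
    {"twist": [0, 0, 0], "travel": [0, 0, 0.25], "gripper": 0},
    {"twist": [0, 0, 0], "travel": [0, 0, 0.25], "gripper": 0},
    {"twist": [0, 0, 0], "travel": [0, 0, 0.25], "gripper": 0}
  ]
}}

```text
time_s: 11.8
ee_pos: [584.5, 222.3, 311.2]
ee_rot: [0.78, 0.626, 0.001, 0.001]
contact_force: [-0.8, -0.3, 14.0]
width: 0.1
grip_force: 7.2
```

{"name": "drive_tool", "arguments": {
  "plan": [
    {"twist": [0, 0, 0], "travel": [0, 0, 0.05], "gripper": 0},
    {"twist": [0, 0, 0], "travel": [0, 0, 0.1], "gripper": 0},
    {"twist": [0, 0, 0], "travel": [0, 0, 0.1], "gripper": 0},
    {"twist": [0, 0, 0], "travel": [0, 0, 0.1], "gripper": 0}
  ]
}}

```text
time_s: 12.2
ee_pos: [584.6, 222.3, 310.7]
ee_rot: [0.78, 0.626, 0.001, 0.001]
contact_force: [-1.2, -0.8, 19.1]
width: 0.1
grip_force: 9.6
```

{"name": "drive_tool", "arguments": {
  "plan": [
    {"twist": [0, 0, 0], "travel": [0, 0, 0.05], "gripper": 0},
    {"twist": [0, 0, 0], "travel": [0, 0, 0.1], "gripper": 0},
    {"twist": [0, 0, 0], "travel": [0, 0, 0.15], "gripper": 0},
    {"twist": [0, 0, 0], "travel": [0, 0, 0.15], "gripper": 0},
    {"twist": [0, 0, 0], "travel": [0, 0, 0.15], "gripper": 0},
    {"twist": [0, 0, 0], "travel": [0, 0, 0.15], "gripper": 0}
  ]
}}

```text
time_s: 12.8
ee_pos: [584.7, 222.3, 310.1]
ee_rot: [0.78, 0.626, 0.002, 0.001]
contact_force: [-1.6, -2.6, 26.1]
width: -0.2
grip_force: 13.3
```

```bash
python3 - <<'E'
from rig import r
from h import *
f=r.grab_frame("side");sd=f["color"][:,:,::-1]
w=r.grab_frame("wrist")["color"][:,:,::-1]
s=r.get_state();print(s["ee_pos"],s["contact_force"],s["moment"])
cv2.imwrite("pics/c6.png",np.hstack([cv2.resize(sd[210:350,180:320],(400,400),interpolation=2),cv2.resize(w[60:360,170:470],(400,400))]))
E
```

```text
[584.70981234 222.28272179 310.08331838] [-2.69517364 -3.17037349 27.25255518] [-0.4886903   0.48754108  0.03030847]
```

View pics/c6.png

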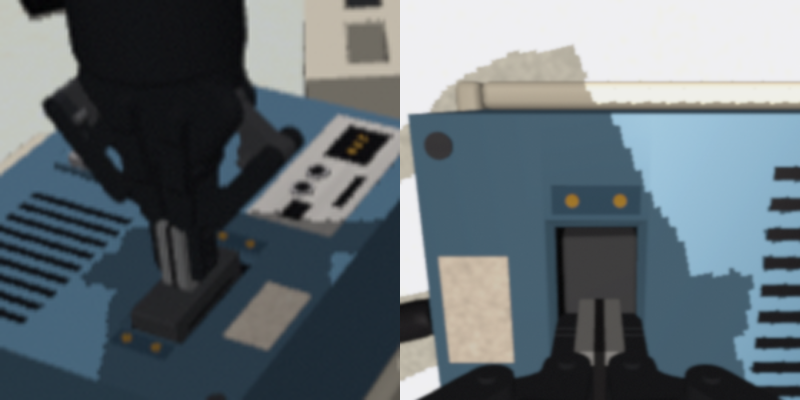

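The pack now stands only about 8 mm proud, pressed level by the fingertips. The force has risen steeply to 27 N, which fits the hard stop. Handing in.

```bash
python3 -c "
from rig import r
print(r.hand_in())"
```

```text
the job is handed in; nothing more can be done
None
```

I handed the job in with the long pack pressed fully home on the bay's hard stop at about 27 N and the closed fingertips still pushing on its top. It took about 13 s of the 61 s allowed, and I touched nothing else; I didn't recheck the screwdriver and screw dish at the end.

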